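# Pack the wooden game pieces into the snap-lid token box

### The job

Put the two wooden pieces from the red tray away in the clear token box: each standing upright on its own in a cell, the broad ox in the wide cell by the hinge and the meeple in the empty narrow cell. Then shut the lid fully, until its catch snaps home. Leave the dice tower, the bowl of dice and the bookend where they stand.

Things in the scene. Friction and masses are not known exactly. Their poses are not given: they have to be found in the camera images.
- meeple: Plain pale wooden jumbo meeple (flat little person with a round head), standing in the red tray at the start. 47.5 mm tall, 42.5 mm wide over the arms (along its y), 20 mm thick (along its x), with flat faces. Head: disc 19.5 mm across whose middle is 38 mm up; arms 22 to 32 mm up; 36 mm wide at the feet. About 24 g. Origin: centre of the underside; z up.
- boxed_meeple: Plain pale wooden jumbo meeple (flat little person with a round head), the same shape as the other, standing in the box's middle cell at the start. 47.5 mm tall, 42.5 mm wide over the arms (along its y), 20 mm thick (along its x), with flat faces. Head: disc 19.5 mm across whose middle is 38 mm up; arms 22 to 32 mm up; 36 mm wide at the feet. About 24 g. Origin: centre of the underside; z up.
- ox: Plain pale wooden ox, a flat four-square animal standing in the red tray at the start: 56 mm long (along its y, head at +y), 20 mm thick (along its x), flat faces. Its level back is 40 mm up and runs from y = -28 to +12 mm; the head with its horns, y = +12 to +28 mm, rises to 47.5 mm. About 30 g. Origin: centre of the underside; z up.
- tray: Shallow red acrylic tray, 120 mm (x) by 160 mm (y), rim 12 mm high, floor and walls 3 mm thick; it does not move. Origin: centre of the underside, on the shelf. At the start the meeple and the ox stand in it side by side, one towards its -y end and one towards its +y end, in either order.
- box: Clear polystyrene token box, 79 (x) by 178 mm (y), fixed. Base 22 mm high, floor 2.5 mm, outer walls 2.5 to 3 mm, dividers 2 mm, all walls up to 22 mm. Hinge at its +y end, snap catch at its -y end. Along its -x side three felt-lined cells in a row, 32 mm deep (x); along its +x side one long compartment full of flat wooden discs below the rim. Shut: 56 mm high. Origin: centre of the underside.
- cell_wide (a point): Centre of the floor of the wide cell next to the hinge, 64 mm (box y) by 32 mm (x) inside (2.5 mm above the shelf; frame parallel to the box's). Empty at the start; for the ox, either way round.
- cell_middle (a point): Centre of the floor of the middle narrow cell, 52 mm (box y) by 32 mm (x) inside, where a meeple already stands.
- cell_end (a point): Centre of the floor of the narrow cell at the catch end, 52 mm (box y) by 32 mm (x) inside; empty at the start; for the other meeple.
- hinge (a point): Middle of the hinge line, which runs along the box's x at the top of its +y end wall, 22 mm above the shelf.
- lid_edge (a point): Middle of the lid's free top edge: outer corner between the lid's top plate and its front wall, 178 mm from the hinge line along the lid and 34 mm from the plane of its rim. With the lid shut it is at the box's y = -89 mm, 56 mm above the shelf.
- lid (a joint): Angle of the clear lid (79 by 178 mm, 34 mm deep, 90 g), rad: 0 = shut, 2.15 = farthest open. It starts open, leaning out beyond the hinge, its top plate facing away from the cells. A stiff hinge (0.1 N m) keeps it where it is left. Going down it stops on the catch at about 0.04 rad; about 5 N pressed on its top near the catch end snaps it home to 0, where it holds.
- tower: Bystander: white plastic dice tower, 75 by 150 mm, 165 mm high, loose. Origin: centre of the underside of the shaft.
- bowl: Bystander: blue ceramic bowl, 128 mm across, 50 mm high, loose, with six green dice in it. Origin: centre of the underside.
- bookend: Bystander: steel bookend, upright plate 120 mm wide and 150 mm high on a thin foot, loose, with three small boxed card games standing on its foot. Origin: bottom edge of the plate, middle.
There are look-alikes about, which are no part of the job. What is shaped like the ox but orange is not meant. Of the things that look like the box, the larger one is meant.

How it is judged (in metres and radians):
On the way:
1. the ox stands upright in the wide cell and one meeple stands upright in each narrow cell, released ((((horizontal distance between meeple and cell_middle below 0.01 m and z of meeple in the frame of cell_middle below 0.004 m and angle between meeple's own z axis and vertical below 0.12 rad) and (horizontal distance between boxed_meeple and cell_end below 0.01 m and z of boxed_meeple in the frame of cell_end below 0.004 m and angle between boxed_meeple's own z axis and vertical below 0.12 rad)) or ((horizontal distance between boxed_meeple and cell_middle below 0.01 m and z of boxed_meeple in the frame of cell_middle below 0.004 m and angle between boxed_meeple's own z axis and vertical below 0.12 rad) and (horizontal distance between meeple and cell_end below 0.01 m and z of meeple in the frame of cell_end below 0.004 m and angle between meeple's own z axis and vertical below 0.12 rad))) and horizontal distance between ox and cell_wide below 0.01 m and z of ox in the frame of cell_wide below 0.004 m and angle between ox's own z axis and vertical below 0.12 rad and linear speed of each of meeple, boxed_meeple, ox below 0.02 m/s and contact force between the fingers and meeple below 0.1 N and contact force between the fingers and boxed_meeple below 0.1 N and contact force between the fingers and ox below 0.1 N), for 0.2 s.
At the end, for the whole second after the job is handed in: The ox stands in the wide cell and one meeple in each narrow cell: each origin within 10 mm of the cell's centre seen from above, less than 4 mm above the cell's floor, less than 0.12 rad from upright and at rest; the lid is snapped shut (joint below 0.02 rad) ((((horizontal distance between meeple and cell_middle below 0.01 m and z of meeple in the frame of cell_middle below 0.004 m and angle between meeple's own z axis and vertical below 0.12 rad) and (horizontal distance between boxed_meeple and cell_end below 0.01 m and z of boxed_meeple in the frame of cell_end below 0.004 m and angle between boxed_meeple's own z axis and vertical below 0.12 rad)) or ((horizontal distance between boxed_meeple and cell_middle below 0.01 m and z of boxed_meeple in the frame of cell_middle below 0.004 m and angle between boxed_meeple's own z axis and vertical below 0.12 rad) and (horizontal distance between meeple and cell_end below 0.01 m and z of meeple in the frame of cell_end below 0.004 m and angle between meeple's own z axis and vertical below 0.12 rad))) and horizontal distance between ox and cell_wide below 0.01 m and z of ox in the frame of cell_wide below 0.004 m and angle between ox's own z axis and vertical below 0.12 rad and linear speed of each of meeple, boxed_meeple, ox below 0.02 m/s and value of joint lid below 0.02 rad); the robot touches nothing.
It fails at once if the dice tower is shifted more than 20 mm or tipped (distance of tower from where it was at the start of the episode above 0.02 m or angle between tower's own z axis and vertical above 0.3 rad).
It fails at once if the bowl is shifted more than 20 mm or tipped (distance of bowl from where it was at the start of the episode above 0.02 m or angle between bowl's own z axis and vertical above 0.3 rad).
It fails at once if the bookend is shifted more than 20 mm or tipped (distance of bookend from where it was at the start of the episode above 0.02 m or angle between bookend's own z axis and vertical above 0.3 rad).
It also fails if it takes over 69 s, if anything falls off the work surface, if the arm or the gripper's body presses on something with over 40 N, if the wrist force passes 120 N, or if a joint passes its speed limit or range.

### The arm

A 7-joint arm with a two-finger parallel gripper is mounted at the origin on the work surface. World frame = base frame: x ahead of the robot, y to its left, z up, the work surface at z = 0. Lengths are in m, angles in degrees, forces in N, time in s.
With the tool pointing down it reaches from about 0.425 to 0.875 m from the base axis. Payload 4.7 kg.
Tool frame: the origin (TCP) lies on the mounting face of the last link; the fingertips stand 182 mm ahead of it and the grasp point (between the pads) lies 164 mm ahead of it; z points along the fingers, y is the line along which they close (so a half turn about z gives the same grasp; the last joint's range is limited). The gripper opens to 87 mm and grips with 3 to 60 N. Pads are 19 mm wide; open, the fingers measure 117 mm over their backs; the gripper's body (75 mm by 190 mm) begins 51 mm behind the grasp point.
Start: joints at [76.61, 18.392, -4.016, 83.108, 1.295, 78.541, -3.26], TCP at [0.159, -0.63, 0.405] pointing down, gripper open.
Joint ranges: [-163.93, 163.93], [-17.29, 119.83], [-79.2, 71.16], [3.27, 140.29], [-89.18, 269.18], [5.43, 117.66], [-154.24, 154.24]. Speed limits (degrees/s): [147.25, 147.25, 180, 180, 180, 180, 180].

### API

Orientations are given as [roll, pitch, yaw] about the fixed x, y, z axes, in that order (R = Rz(yaw) Ry(pitch) Rx(roll)).
In Python, from cell import env gives the robot as it stands.
- The arm moves only by the tool servo_tool, never from a script. Its argument "plan" is a list of rows, each an object with "xyz": the shift along the tool's x, y, z in cm, a list of three; "twist": the turn, a rotation vector about the tool's x, y, z in degrees, a list of three; "jaw": the closure, from 0 (fully open) to 1 (shut). In form: [{"xyz": [x, y, z], "twist": [wx, wy, wz], "jaw": jaw}, ...]. A call has 1 to 10 rows; each row is the pose to reach, as a shift and turn from the pose commanded when the call began, along the tool's axes at that moment; what a row does not reach only later rows make up. A row lasts 1/12 s, in which the tool goes at most 41.7 mm and 7.16 degrees, less where a joint would pass 70% of its speed; a pose out of reach is approached as far as the arm can. A call with a gripper value outside its range is refused whole. The fingers move at their own pace and stop on an object; "newtons" is the grip in N (left out, the last holds). Time passes only in rows, so rows that repeat a pose let the fingers close. It gives the time, the measured TCP pose, the force, the opening and the grip force at its end, in the units of the state.
- env.get_obs(): the state, without advancing time (a new reading comes with each control period).
- env.read_camera(name): name is "side" or "top" or "wrist"; returns a dict with "img" (420x560x3 uint8, red, green, blue), "camera_matrix" (3x3 intrinsics, pixels), "R" (3x3) and "t" (3): a world point X has camera coordinates R X + t. Camera axes: x right, y down, z forward; pixel columns grow to the right and rows downward; lengths in m; the calibration is good to about 2 mm. A picture is of the moment at which its call begins. There is no depth.
- env.sign_off(): hands the job in; it is judged then, once.
The state is a dict: "time_s": time; "qpos": joint angles; "joint_velocities": joint speeds; "effort": joint torques, N m; "tool_pos": TCP position; "tool_rot": TCP orientation; "force": force on the tool from outside, world axes, zero at the start; "wrist_torque": the same for the moment, N m; "grip_width": finger opening in m; "grasp_force": force on a finger pad.
Only numpy, scipy, OpenCV 4.12 (cv2) and the standard library are available. Lean on these libraries where they do the work, as an engineer would, in place of code of your own. Each camera call takes 0.05 s, during which the arm holds its last target. There are 200 camera calls.

## Working session

There is one attempt and no reset: what is moved stays moved. The work goes in short steps, Python scripts to look and compute and a tool call to move; the robot and the scene stay as the last step left them, time stands still between calls to the robot, and variables do not carry over. Pictures are saved under pics/ and viewed, at most 10 in all, crops included, and the job is handed in when it is done.

Besides the shell and the picture viewer there is one more tool, called after ">>>" by a JSON object that holds its "fn" and its "kwargs". servo_tool: Moves the arm, as the interface text tells. Its arguments: {"type":"object","properties":{"plan":{"type":"array","items":{"type":"object","properties":{"xyz":{"type":"array","items":{"type":"number"}},"twist":{"type":"array","items":{"type":"number"}},"jaw":{"type":"number"}}}},"newtons":{"type":"number"}},"required":["plan"]}

```bash
ls; mkdir -p pics; python3 - <<'E'
from cell import env
import cv2,numpy as np
a=[env.read_camera(n) for n in("top","side")]
for n,c in zip(("top","side"),a):
    cv2.imwrite(f"pics/{n}0.png",c["img"][:,:,::-1])
    print(n,c["camera_matrix"],c["R"],c["t"])
print(env.get_obs())
E
```

```text
pics
top [[388.29801012   0.         278.98973322]
 [  0.         388.29801012 202.26562693]
 [  0.           0.           1.        ]] [[ 0.0149946  -0.99982588  0.01110708]
 [-0.99366072 -0.01613809 -0.11125619]
 [ 0.11141606 -0.00936843 -0.99372969]] [-0.03576662  0.58930112  1.0399811 ]
side [[435.48980338   0.         283.02397136]
 [  0.         435.48980338 209.79528767]
 [  0.           0.           1.        ]] [[ 0.95329744 -0.30152964  0.01743167]
 [-0.21536898 -0.71909272 -0.66069802]
 [ 0.21175502  0.62608749 -0.75044938]] [-0.57794762  0.16328123  1.13306379]
{'time_s': 0.1, 'qpos': array([76.61129774, 18.43515558, -4.01537082, 83.17109467,  1.2939525 ,
       78.5419713 , -3.25974838]), 'joint_velocities': array([ 0.07806552, -0.11063775, -0.0175919 , -0.19172569,  0.04115422,
        0.0342763 , -0.13196742]), 'effort': array([ 1.59784081e-04, -4.92570806e+01, -4.05548969e-01, -3.13398993e+01,
       -6.41482067e-02,  3.95585387e-02,  6.24092308e-05]), 'tool_pos': array([ 0.15933272, -0.6299611 ,  0.40373881]), 'tool_rot': array([-1.79896958e+02,  4.71233153e-03,  1.41982617e+01]), 'force': array([ 0.55781377, -0.95161035, -0.15522994]), 'wrist_torque': array([-0.00885281,  0.03480291, -0.00243024]), 'grasp_force': 0.0, 'grip_width': 0.0869601398311901}
```

View pics/top0.png

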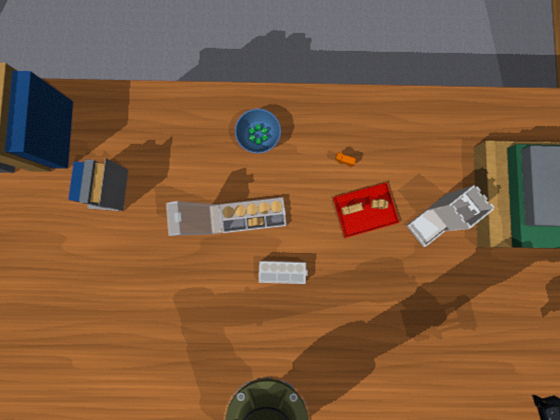

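View pics/side0.png

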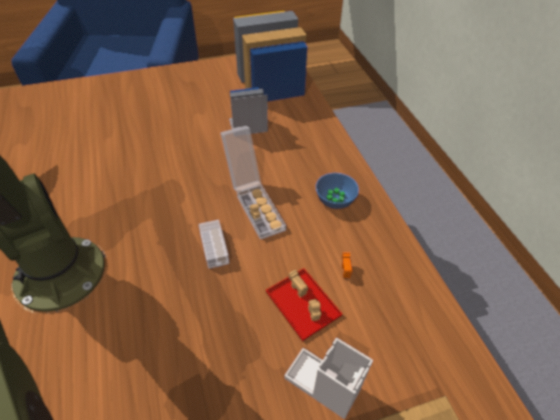

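The top view shows the candidates. There are two boxes: the large one at about (228,217), lid open to the left, and a smaller closed one at (283,272). The larger is meant. For the ox there are the pale pieces in the red tray at (352,208) and (379,204), and an orange ox at (346,158) which is not meant. I'll confirm this in an enlarged crop and get rough positions.

```bash
cat > h.py <<'E'
import numpy as np,cv2
from cell import env
from scipy.spatial.transform import Rotation as Ro
def cast(c,uv,z):
    uv=np.atleast_2d(np.float64(uv)); d=np.c_[uv,np.ones(len(uv))]@np.linalg.inv(c["camera_matrix"]).T@c["R"]
    o=-c["R"].T@c["t"]; return o+d*((z-o[2])/d[:,2])[:,None]
def rot(o): return Ro.from_euler("xyz",o["tool_rot"],degrees=True)
def goal(pos,yaw,roll=180,pitch=0):
    "shift cm and rotvec deg from the current pose to TCP pos, yaw"
    o=env.get_obs(); R=rot(o); T=Ro.from_euler("xyz",[roll,pitch,yaw],degrees=True)
    print("xyz",np.round(R.inv().apply(np.array(pos)-o["tool_pos"])*100,2),"twist",np.round((R.inv()*T).as_rotvec(degrees=True),2))
def save(n,img,box=None,s=1):
    if box: u0,v0,u1,v1=box; img=img[v0:v1,u0:u1]
    cv2.imwrite(f"pics/{n}.png",cv2.resize(img,None,fx=s,fy=s,interpolation=cv2.INTER_CUBIC)[:,:,::-1])
E
python3 - <<'E'
from h import *
c=env.read_camera("top"); im=c["img"]
save("crop1",im,(155,140,415,300),3)
h=cv2.cvtColor(im,cv2.COLOR_RGB2HSV)
red=((h[...,0]<6)|(h[...,0]>174))&(h[...,1]>200)&(h[...,2]>90); red=red.astype(np.uint8)
n,l,st,ce=cv2.connectedComponentsWithStats(red); k=1+st[1:,4].argmax()
r=cv2.minAreaRect(cv2.findContours((l==k).astype(np.uint8),0,2)[0][0]); b=cv2.boxPoints(r)
w=cast(c,b,.012); print(w.round(3), w.mean(0).round(3))
for e in np.diff(w,axis=0): print(np.linalg.norm(e).round(3),np.degrees(np.arctan2(e[1],e[0])).round(1))
m=np.zeros_like(red); cv2.fillPoly(m,[np.int32(b)],1)
pale=((h[...,0]>10)&(h[...,0]<25)&(h[...,2]>120)&(m>0)).astype(np.uint8)
n,l,st,ce=cv2.connectedComponentsWithStats(pale)
for i in range(1,n):
    if st[i,4]>15: print(st[i],ce[i],cast(c,ce[i],.04).round(3))
print("boxcorners",cast(c,[[212,206],[284,197],[288,226],[217,234]],.022).round(3))
E
```

```text
[[ 0.61  -0.177  0.012]
 [ 0.657 -0.334  0.012]
 [ 0.541 -0.365  0.012]
 [ 0.495 -0.21   0.012]] [ 0.576 -0.272  0.012]
0.163 -73.1
0.12 -165.0
0.161 106.6
[372 199  16  10 128] [379.4765625 203.546875 ] [[ 0.59  -0.303  0.04 ]]
[342 203  21  12 149] [352.08724832 208.5033557 ] [[ 0.575 -0.227  0.04 ]]
boxcorners [[ 0.578  0.16   0.022]
 [ 0.606 -0.04   0.022]
 [ 0.525 -0.053  0.022]
 [ 0.5    0.143  0.022]]
```

View pics/crop1.png

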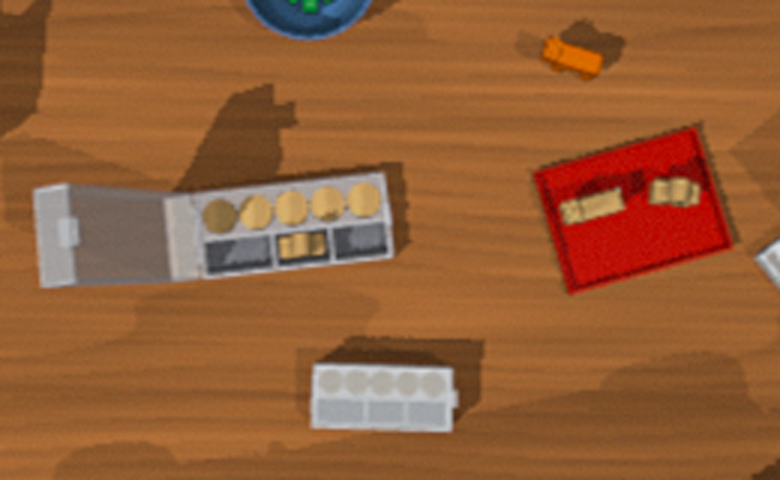

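The crop confirms it. The large open box is at crop (290,222) with the wide cell left at (238,252), the boxed meeple at (302,245) and the empty end cell at (360,240). In the tray the ox is at (592,206) and the meeple at (675,191). The smaller box at (382,396) and the orange ox at (572,57) are the look-alikes.

```bash
python3 - <<'E'
from h import *
goal([.575,-.265,.40],104)
E
```

```text
xyz [ 49.25 -25.19   0.42] twist [-7.00e-02 -6.00e-02 -8.98e+01]
```

>>> {"fn": "servo_tool", "kwargs": {"plan": [{"xyz": [49.2, -25.2, 0.4], "twist": [0, 0, -90], "jaw": 0}, {"xyz": [49.2, -25.2, 0.4], "twist": [0, 0, -90], "jaw": 0}, {"xyz": [49.2, -25.2, 0.4], "twist": [0, 0, -90], "jaw": 0}, {"xyz": [49.2, -25.2, 0.4], "twist": [0, 0, -90], "jaw": 0}, {"xyz": [49.2, -25.2, 0.4], "twist": [0, 0, -90], "jaw": 0}, {"xyz": [49.2, -25.2, 0.4], "twist": [0, 0, -90], "jaw": 0}, {"xyz": [49.2, -25.2, 0.4], "twist": [0, 0, -90], "jaw": 0}, {"xyz": [49.2, -25.2, 0.4], "twist": [0, 0, -90], "jaw": 0}, {"xyz": [49.2, -25.2, 0.4], "twist": [0, 0, -90], "jaw": 0}, {"xyz": [49.2, -25.2, 0.4], "twist": [0, 0, -90], "jaw": 0}]}}

```text
time_s: 0.98
tool_pos: [0.4734, -0.3534, 0.4017]
tool_rot: [-180.0, 0.0, 86.2]
force: [0.7, -0.0, 0.3]
grip_width: 0.087
grasp_force: 0.0
```

```bash
python3 - <<'E'
from h import *
goal([.575,-.265,.40],104)
print(env.get_obs()["qpos"],env.get_obs()["joint_velocities"])
E
```

```text
xyz [9.5  9.55 0.17] twist [-1.000e-02  2.000e-02 -1.784e+01]
[ 56.36686933  12.96264119 -25.88319914  91.44724752   5.79100456
  76.91615106  25.90511872] [-28.97823057  14.29098559 -25.50571691 -13.07686676  11.22002337
   2.26249801  30.14377378]
```

>>> {"fn": "servo_tool", "kwargs": {"plan": [{"xyz": [9.0, 9.2, 0.2], "twist": [0, 0, -17], "jaw": 0}, {"xyz": [9.0, 9.2, 0.2], "twist": [0, 0, -17], "jaw": 0}, {"xyz": [9.0, 9.2, 0.2], "twist": [0, 0, -17], "jaw": 0}, {"xyz": [9.0, 9.2, 0.2], "twist": [0, 0, -17], "jaw": 0}, {"xyz": [9.0, 9.2, 0.2], "twist": [0, 0, -17], "jaw": 0}, {"xyz": [9.0, 9.2, 0.2], "twist": [0, 0, -17], "jaw": 0}]}}

```text
time_s: 1.48
tool_pos: [0.5705, -0.2723, 0.3992]
tool_rot: [-179.9, -0.0, 102.8]
force: [-0.7, -0.1, -0.0]
grip_width: 0.0868
grasp_force: 0.0
```

```bash
python3 - <<'E'
from h import *
c=env.read_camera("wrist"); save("w1",c["img"]); np.savez("w1.npz",**c)
o=env.get_obs(); print(o["tool_pos"],o["tool_rot"],o["qpos"]); print("cam pos",-c["R"].T@c["t"],c["R"])
E
```

```text
[ 0.56976155 -0.2734427   0.39922402] [-1.79901061e+02  2.86131873e-02  1.02695536e+02] [ 47.7767862   19.01002572 -31.0060735   85.44768537   9.94195484
  78.34468755  28.82581709]
cam pos [ 0.55161697 -0.19038774  0.37852315] [[ 0.97547178  0.22012165 -0.00112165]
 [ 0.21019052 -0.92992423  0.30176292]
 [ 0.06538151 -0.29459697 -0.95338234]]
```

View pics/w1.png

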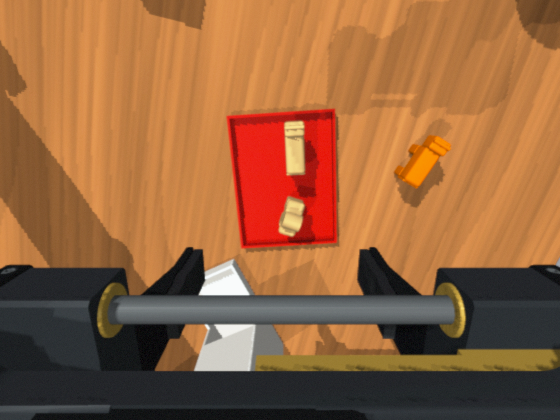

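Wrist view: the tray spans (228-338,110-248). The ox is at about (295,148) with its head at the top (+y) and the meeple is at (292,217), turned. Next I'll measure both piece tops.

```bash
cat >> h.py <<'E'
def pale(c,roi):
    u0,v0,u1,v1=roi; h=cv2.cvtColor(c["img"],cv2.COLOR_RGB2HSV)
    m=np.zeros(h.shape[:2],np.uint8); m[v0:v1,u0:u1]=((h[...,0]>9)&(h[...,0]<30)&(h[...,1]<190)&(h[...,2]>70))[v0:v1,u0:u1]
    n,l,s,_=cv2.connectedComponentsWithStats(m); return (l==1+s[1:,4].argmax()).astype(np.uint8),h
def yawof(a,b): return np.degrees(np.arctan2(b[1]-a[1],b[0]-a[0]))
E
python3 - <<'E'
from h import *
c=dict(np.load("w1.npz")); 
big=[cv2.resize(c["img"][r[1]:r[3],r[0]:r[2]],None,fx=6,fy=6,interpolation=cv2.INTER_CUBIC) for r in((265,115,325,185),(262,185,322,255))]
save("w1c",np.hstack(big))
for roi in((270,115,325,185),(270,190,325,245)):
    m,h=pale(c,roi); r=cv2.minAreaRect(cv2.findContours(m,0,2)[0][0]); b=cv2.boxPoints(r); print(r); w=cast(c,b,.043); print(w.round(4)); 
    print([ (np.linalg.norm(e).round(4),yawof([0,0],e).round(1)) for e in np.diff(w,axis=0)],w.mean(0))
E
```

```text
((294.3663330078125, 147.52438354492188), (53.57577133178711, 19.216562271118164), 87.79740142822266)
[[ 0.5567 -0.2007  0.043 ]
 [ 0.5755 -0.1957  0.043 ]
 [ 0.5909 -0.2486  0.043 ]
 [ 0.5711 -0.2538  0.043 ]]
[(np.float64(0.0195), np.float64(14.8)), (np.float64(0.0551), np.float64(-73.8)), (np.float64(0.0205), np.float64(-165.0))] [ 0.5735283  -0.22469197  0.043     ]
((292.0500183105469, 216.85000610351562), (22.135942459106445, 37.631099700927734), 18.434947967529297)
[[ 0.5744 -0.3193  0.043 ]
 [ 0.5781 -0.2758  0.043 ]
 [ 0.6023 -0.2785  0.043 ]
 [ 0.5995 -0.3224  0.043 ]]
[(np.float64(0.0437), np.float64(85.2)), (np.float64(0.0244), np.float64(-6.2)), (np.float64(0.044), np.float64(-93.7))] [ 0.58855845 -0.29901724  0.043     ]
```

View pics/w1c.png

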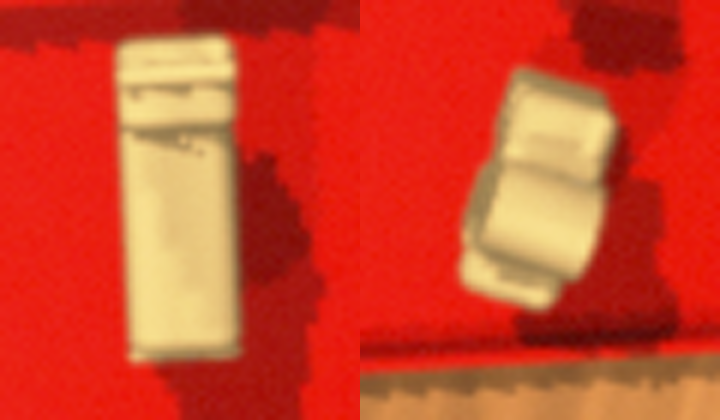

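```bash
python3 - <<'E'
from h import *
c=dict(np.load("w1.npz")); f=lambda p,u,v:np.array(p)/6+[u,v]
w=cast(c,f([[128,345],[240,345],[238,128],[120,130]],265,115),.043)
print("back",w.mean(0).round(4),yawof(w[0],w[3]),yawof(w[1],w[2]),np.linalg.norm(w[0]-w[3]),np.linalg.norm(w[0]-w[1]))
q=np.array([[615,115],[555,305],[513,90],[462,285]])-[360,0]
w=cast(c,f(q,262,185),.033); print("arms",w.round(4),w.mean(0).round(4),yawof(w[1],w[0]),yawof(w[3],w[2]))
print("head",cast(c,f([[180,215]],262,185),.045).round(4))
goal([.5735,-.231,.26],105)
E
```

```text
back [ 0.576  -0.2311  0.043 ] 105.1273156588661 104.55466364250123 0.03732407906532513 0.019876147865981037
arms [[ 0.5999 -0.284   0.033 ]
 [ 0.5978 -0.324   0.033 ]
 [ 0.58   -0.2835  0.033 ]
 [ 0.5793 -0.3239  0.033 ]] [ 0.5893 -0.3038  0.033 ] 87.0539326403725 88.92289925924828
head [[ 0.5893 -0.3025  0.045 ]]
xyz [ 4.07  1.32 13.92] twist [-0.1   0.03 -2.3 ]
```

>>> {"fn": "servo_tool", "kwargs": {"plan": [{"xyz": [4.6, 1.6, 4], "twist": [0, 0, -2.3], "jaw": 0}, {"xyz": [4.6, 1.6, 8], "twist": [0, 0, -2.3], "jaw": 0}, {"xyz": [4.6, 1.6, 12], "twist": [0, 0, -2.3], "jaw": 0}, {"xyz": [4.6, 1.6, 16], "twist": [0, 0, -2.3], "jaw": 0}, {"xyz": [4.6, 1.6, 18], "twist": [0, 0, -2.3], "jaw": 0}, {"xyz": [4.6, 1.6, 19.3], "twist": [0, 0, -2.3], "jaw": 0}, {"xyz": [4.6, 1.6, 19.3], "twist": [0, 0, -2.3], "jaw": 0}, {"xyz": [4.6, 1.6, 19.3], "twist": [0, 0, -2.3], "jaw": 0}, {"xyz": [4.6, 1.6, 19.3], "twist": [0, 0, -2.3], "jaw": 0}]}}

```text
time_s: 2.28
tool_pos: [0.577, -0.2248, 0.2093]
tool_rot: [179.8, 0.2, 105.0]
force: [-0.1, -0.5, 0.3]
grip_width: 0.0873
grasp_force: 0.0
```

```bash
python3 - <<'E'
from h import *
c=env.read_camera("wrist"); save("w2",c["img"]); np.savez("w2.npz",**c)
goal([.5745,-.2252,.206],105)
E
```

```text
xyz [ 0.   -0.27  0.36] twist [0.2  0.18 0.06]
```

View pics/w2.png

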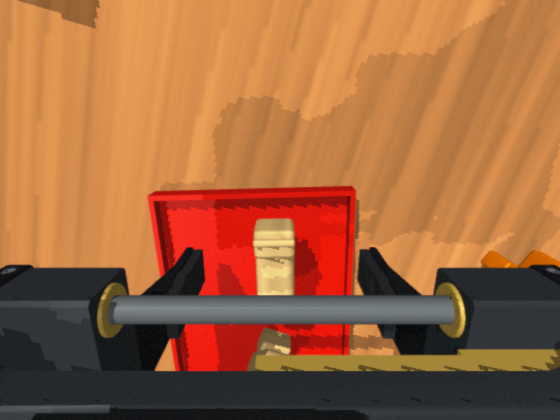

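The ox sits between the open fingers, at u 257-295 with the fingers at 204 and 358. I'll correct slightly and close.

>>> {"fn": "servo_tool", "kwargs": {"plan": [{"xyz": [0, -0.2, 0.35], "twist": [0, 0, 0], "jaw": 0}, {"xyz": [0, -0.2, 0.35], "twist": [0, 0, 0], "jaw": 1}, {"xyz": [0, -0.2, 0.35], "twist": [0, 0, 0], "jaw": 1}, {"xyz": [0, -0.2, 0.35], "twist": [0, 0, 0], "jaw": 1}, {"xyz": [0, -0.2, 0.35], "twist": [0, 0, 0], "jaw": 1}, {"xyz": [0, -0.2, 0.35], "twist": [0, 0, 0], "jaw": 1}, {"xyz": [0, -0.2, 0.35], "twist": [0, 0, 0], "jaw": 1}, {"xyz": [0, -0.2, 0.35], "twist": [0, 0, 0], "jaw": 1}], "newtons": 15}}

```text
time_s: 3.0
tool_pos: [0.5741, -0.2241, 0.2032]
tool_rot: [-180.0, 0.0, 105.1]
force: [-0.4, -0.4, -0.2]
grip_width: 0.0485
grasp_force: 0.0
```

```bash
python3 - <<'E'
from h import *
o=env.get_obs(); print(o["tool_pos"],o["tool_rot"],o["grip_width"],o["grasp_force"])
goal([.545,.05,.40],98)
E
```

```text
[ 0.57413292 -0.22410591  0.2031974 ] [-1.79997463e+02  2.68445336e-03  1.05119716e+02] 0.04849707037207089 0.0
xyz [ 27.22   4.34 -19.68] twist [-0.    0.    7.12]
```

>>> {"fn": "servo_tool", "kwargs": {"plan": [{"xyz": [0, 0, -0.3], "twist": [0, 0, 0], "jaw": 1}, {"xyz": [0, 0, -0.3], "twist": [0, 0, 0], "jaw": 1}, {"xyz": [0, 0, -0.3], "twist": [0, 0, 0], "jaw": 1}, {"xyz": [0, 0, -0.3], "twist": [0, 0, 0], "jaw": 1}, {"xyz": [0, 0, -0.3], "twist": [0, 0, 0], "jaw": 1}, {"xyz": [0, 0, -0.3], "twist": [0, 0, 0], "jaw": 1}, {"xyz": [0, 0, -0.3], "twist": [0, 0, 0], "jaw": 1}, {"xyz": [0, 0, -0.3], "twist": [0, 0, 0], "jaw": 1}]}}

```text
time_s: 3.67
tool_pos: [0.5741, -0.2241, 0.2063]
tool_rot: [180.0, 0.0, 105.1]
force: [-0.4, -0.1, 0.9]
grip_width: 0.0197
grasp_force: 14.9
```

```bash
python3 - <<'E'
from h import *
o=env.get_obs(); print(o["tool_pos"],o["tool_rot"],o["grip_width"],o["grasp_force"])
goal([.545,.0,.40],98)
E
```

```text
[ 0.57414131 -0.22413362  0.20629816] [1.79998803e+02 9.24119874e-03 1.05117911e+02] 0.01968696113900112 14.948103725910187
xyz [ 22.39   3.03 -19.37] twist [0.   0.01 7.12]
```

>>> {"fn": "servo_tool", "kwargs": {"plan": [{"xyz": [0, 0, -4], "twist": [0, 0, 0], "jaw": 1}, {"xyz": [2, 0, -8], "twist": [0, 0, 2], "jaw": 1}, {"xyz": [5, 1, -11], "twist": [0, 0, 7], "jaw": 1}, {"xyz": [8, 1.5, -14], "twist": [0, 0, 7], "jaw": 1}, {"xyz": [11, 2, -17], "twist": [0, 0, 7], "jaw": 1}, {"xyz": [14.5, 3, -19.3], "twist": [0, 0, 7], "jaw": 1}, {"xyz": [18, 3, -19.3], "twist": [0, 0, 7], "jaw": 1}, {"xyz": [21, 3, -19.3], "twist": [0, 0, 7], "jaw": 1}, {"xyz": [22.4, 3, -19.3], "twist": [0, 0, 7], "jaw": 1}, {"xyz": [22.4, 3, -19.3], "twist": [0, 0, 7], "jaw": 1}]}}

```text
time_s: 4.5
tool_pos: [0.5437, 0.0044, 0.3995]
tool_rot: [180.0, -0.0, 98.5]
force: [0.4, 0.2, -0.5]
grip_width: 0.02
grasp_force: 14.9
```

>>> {"fn": "servo_tool", "kwargs": {"plan": [{"xyz": [0, 0, 0], "twist": [0, 0, 0], "jaw": 1}, {"xyz": [0, 0, 0], "twist": [0, 0, 0], "jaw": 1}]}}

```text
time_s: 4.67
tool_pos: [0.5449, -0.0024, 0.3986]
tool_rot: [-179.9, 0.1, 98.0]
force: [-0.7, -0.7, -0.2]
grip_width: 0.02
grasp_force: 14.9
```

```bash
python3 - <<'E'
from h import *
c=env.read_camera("wrist"); save("w3",c["img"],(130,0,430,260),2.3); np.savez("w3.npz",**c)
o=env.get_obs(); print(o["tool_pos"],o["tool_rot"],o["grip_width"],o["grasp_force"])
E
```

```text
[ 0.54499717 -0.00263511  0.39858749] [-1.79944541e+02  3.07654044e-02  9.79133573e+01] 0.019819823296512044 14.948147982358932
```

View pics/w3.png

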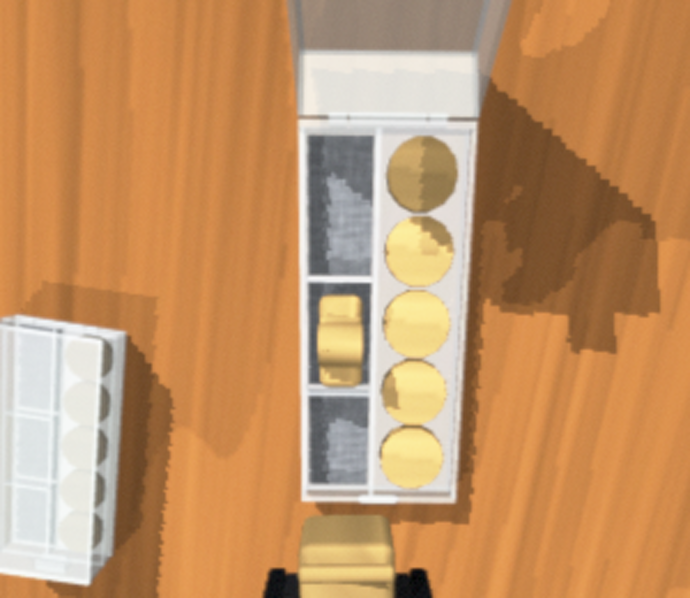

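The whole box shows. Crop pixels: outer rim (300,123), (477,123), (456,502), (302,502); wide cell (310-374,134-276); end cell (309-369,395-488). The ox is held below it at (348,560).

```bash
python3 - <<'E'
from h import *
c=dict(np.load("w3.npz")); f=lambda p:np.array(p)/2.3+[130,0]
w=cast(c,f([[300,123],[477,123],[456,502],[302,502]]),.022)
print(w.round(4),[np.linalg.norm(w[i]-w[i-1]).round(4) for i in range(4)],w.mean(0),yawof(w[3],w[0]),yawof(w[2],w[1]))
W=cast(c,f([[310,134],[375,134],[372,276],[309,276]]),.022);E=cast(c,f([[309,395],[369,395],[367,488],[309,488]]),.022)
for q in(W,E):print(q.mean(0).round(4),np.linalg.norm(q[0]-q[1]),np.linalg.norm(q[0]-q[3]))
y=np.radians((yawof(w[3],w[0])+yawof(w[2],w[1]))/2-90); R=np.array([[np.cos(y),-np.sin(y)],[np.sin(y),np.cos(y)]])
print(np.degrees(y)); m=w.mean(0)[:2]
for n,p in dict(wide=[-21,54],end=[-21,-60],hinge=[0,89]).items(): print(n,(m+R@np.array(p)/1000).round(4))
# ox in hand: top back
wx=cast(c,f([[300,562],[394,562]]),.398-.182-.021+.04); print("ox head/back",wx.round(4))
E
```

```text
[[ 0.5051  0.1313  0.022 ]
 [ 0.5824  0.1419  0.022 ]
 [ 0.6052 -0.0333  0.022 ]
 [ 0.5269 -0.0441  0.022 ]] [np.float64(0.1767), np.float64(0.078), np.float64(0.1767), np.float64(0.0791)] [0.55488377 0.04896299 0.022     ] 97.07808945249778 97.43692453149691
[0.5279 0.0994 0.022 ] 0.02877222952424119 0.06051333087263272
[ 0.5412 -0.0102  0.022 ] 0.029453541295024185 0.047992235422604966
7.257506991997345
wide [0.5272 0.0999]
end [ 0.5416 -0.0132]
hinge [0.5436 0.1372]
ox head/back [[0.5317 0.0172 0.235 ]
 [0.5515 0.0199 0.235 ]]
```

```bash
python3 - <<'E'
from h import *
c=dict(np.load("w3.npz")); o=env.get_obs(); T=o["tool_pos"]; a=np.radians(97.9); d=np.array([np.cos(a),np.sin(a)]); b=T[2]-.2033
for y,z in((28,0),(28,47.5),(28,40),(12,47.5),(12,40)):
    P=np.r_[T[:2]+d*(y+1.1)/1000,b+z/1000]; p=c["R"]@P+c["t"]; p=c["camera_matrix"]@(p/p[2]); print(y,z,((p[:2]-[130,0])*2.3).round())
goal([.5275,.0987,.30],97.3)
E
```

```text
28 0 [349. 473.]
28 47.5 [349. 542.]
28 40 [349. 529.]
12 47.5 [349. 615.]
12 40 [349. 598.]
xyz [10.28 -0.33  9.85] twist [-0.06  0.03  0.61]
```

```bash
python3 - <<'E'
from h import *
c=env.read_camera("top"); h=np.array([.5436,.1372]); d=np.array([np.cos(np.radians(97.3)),np.sin(np.radians(97.3))])
for th in np.arange(1.6,2.2,.05):
    out=[]
    for r,t in((.178,0),(.178,.034)):
        s=r*np.cos(th)*-1+t*np.sin(th); z=.022+r*np.sin(th)+t*np.cos(th)   # away from the box, up
        P=np.r_[h+d*s,z]; p=c["R"]@P+c["t"]; out+= list(np.r_[(c["camera_matrix"]@(p/p[2]))[:2],s,z].round(3))
    print(round(th,2),out)
E
```

```text
1.6 [np.float64(206.659), np.float64(213.16), np.float64(0.005), np.float64(0.2), np.float64(192.111), np.float64(214.82), np.float64(0.039), np.float64(0.199)]
1.65 [np.float64(202.872), np.float64(213.602), np.float64(0.014), np.float64(0.199), np.float64(188.53), np.float64(215.314), np.float64(0.048), np.float64(0.197)]
1.7 [np.float64(199.14), np.float64(214.057), np.float64(0.023), np.float64(0.199), np.float64(185.059), np.float64(215.815), np.float64(0.057), np.float64(0.194)]
1.75 [np.float64(195.477), np.float64(214.525), np.float64(0.032), np.float64(0.197), np.float64(181.711), np.float64(216.32), np.float64(0.065), np.float64(0.191)]
1.8 [np.float64(191.896), np.float64(215.002), np.float64(0.04), np.float64(0.195), np.float64(178.498), np.float64(216.828), np.float64(0.074), np.float64(0.188)]
1.85 [np.float64(188.413), np.float64(215.487), np.float64(0.049), np.float64(0.193), np.float64(175.43), np.float64(217.336), np.float64(0.082), np.float64(0.184)]
1.9 [np.float64(185.039), np.float64(215.978), np.float64(0.058), np.float64(0.19), np.float64(172.517), np.float64(
[... 333 characters left out ...]
844), np.float64(0.105), np.float64(0.17)]
2.05 [np.float64(175.696), np.float64(217.468), np.float64(0.082), np.float64(0.18), np.float64(164.798), np.float64(219.335), np.float64(0.112), np.float64(0.164)]
2.1 [np.float64(172.875), np.float64(217.963), np.float64(0.09), np.float64(0.176), np.float64(162.587), np.float64(219.818), np.float64(0.119), np.float64(0.158)]
2.15 [np.float64(170.217), np.float64(218.455), np.float64(0.097), np.float64(0.171), np.float64(160.565), np.float64(220.29), np.float64(0.126), np.float64(0.152)]
2.2 [np.float64(167.728), np.float64(218.942), np.float64(0.105), np.float64(0.166), np.float64(158.737), np.float64(220.75), np.float64(0.132), np.float64(0.146)]
```

>>> {"fn": "servo_tool", "kwargs": {"plan": [{"xyz": [4, -0.2, 0], "twist": [0, 0, 0.5], "jaw": 1}, {"xyz": [8, -0.3, 2], "twist": [0, 0, 0.6], "jaw": 1}, {"xyz": [10.3, -0.3, 6], "twist": [0, 0, 0.6], "jaw": 1}, {"xyz": [10.3, -0.3, 9.8], "twist": [0, 0, 0.6], "jaw": 1}, {"xyz": [10.3, -0.3, 9.8], "twist": [0, 0, 0.6], "jaw": 1}, {"xyz": [10.3, -0.3, 9.8], "twist": [0, 0, 0.6], "jaw": 1}, {"xyz": [10.3, -0.3, 9.8], "twist": [0, 0, 0.6], "jaw": 1}, {"xyz": [10.3, -0.3, 9.8], "twist": [0, 0, 0.6], "jaw": 1}]}}

```text
time_s: 5.43
tool_pos: [0.5287, 0.1002, 0.3034]
tool_rot: [179.8, 0.0, 97.4]
force: [-0.1, 0.5, 0.4]
grip_width: 0.02
grasp_force: 14.9
```

```bash
python3 - <<'E'
from h import *
o=env.get_obs(); print(o["tool_pos"],o["tool_rot"],o["force"])
goal([.5275,.0987,.206],97.3)
E
```

```text
[0.52869666 0.10021772 0.30339301] [1.79796098e+02 2.16931592e-02 9.73535497e+01] [-0.09564976  0.47540568  0.36726884]
xyz [-0.13 -0.17  9.74] twist [0.2  0.02 0.05]
```

>>> {"fn": "servo_tool", "kwargs": {"plan": [{"xyz": [0, 0, 0], "twist": [0, 0, 0], "jaw": 1}, {"xyz": [0, 0, 3], "twist": [0, 0, 0], "jaw": 1}, {"xyz": [0, 0, 5], "twist": [0, 0, 0], "jaw": 1}, {"xyz": [0, 0, 5.5], "twist": [0, 0, 0], "jaw": 1}, {"xyz": [0, 0, 5.5], "twist": [0, 0, 0], "jaw": 1}, {"xyz": [0, 0, 5.5], "twist": [0, 0, 0], "jaw": 1}, {"xyz": [0, 0, 5.5], "twist": [0, 0, 0], "jaw": 1}, {"xyz": [0, 0, 5.5], "twist": [0, 0, 0], "jaw": 1}]}}

```text
time_s: 6.1
tool_pos: [0.5279, 0.1017, 0.2478]
tool_rot: [179.8, 0.0, 97.5]
force: [0.4, 0.6, -0.9]
grip_width: 0.0199
grasp_force: 14.9
```

```bash
python3 - <<'E'
from h import *
o=env.get_obs(); print(o["tool_pos"],o["tool_rot"],o["force"])
goal([.5275,.0987,.206],97.3)
E
```

```text
[0.52788029 0.10168263 0.24780892] [1.79842605e+02 1.93330117e-02 9.75090542e+01] [ 0.35010202  0.6172955  -0.8972653 ]
xyz [-0.29 -0.09  4.18] twist [0.16 0.02 0.21]
```

>>> {"fn": "servo_tool", "kwargs": {"plan": [{"xyz": [-0.3, -0.1, 1.5], "twist": [0, 0, 0.2], "jaw": 1}, {"xyz": [-0.3, -0.1, 3], "twist": [0, 0, 0.2], "jaw": 1}, {"xyz": [-0.3, -0.1, 3.6], "twist": [0, 0, 0.2], "jaw": 1}, {"xyz": [-0.3, -0.1, 3.9], "twist": [0, 0, 0.2], "jaw": 1}, {"xyz": [-0.3, -0.1, 3.9], "twist": [0, 0, 0.2], "jaw": 1}, {"xyz": [-0.3, -0.1, 3.9], "twist": [0, 0, 0.2], "jaw": 1}, {"xyz": [-0.3, -0.1, 3.9], "twist": [0, 0, 0.2], "jaw": 1}]}}

```text
time_s: 6.68
tool_pos: [0.527, 0.0986, 0.2081]
tool_rot: [179.9, 0.0, 97.3]
force: [0.6, 0.1, -0.4]
grip_width: 0.0198
grasp_force: 14.9
```

```bash
python3 - <<'E'
from h import *
o=env.get_obs(); print(o["tool_pos"],o["tool_rot"],o["force"])
goal([.5275,.0987,.206],97.3)
E
```

```text
[0.52699707 0.09862944 0.20808301] [1.79915619e+02 3.18571613e-03 9.73245702e+01] [ 0.60122218  0.06054913 -0.44681392]
xyz [0.   0.05 0.21] twist [0.08 0.   0.02]
```

>>> {"fn": "servo_tool", "kwargs": {"plan": [{"xyz": [0, 0, 0.2], "twist": [0, 0, 0], "jaw": 1}, {"xyz": [0, 0, 0.2], "twist": [0, 0, 0], "jaw": 1}, {"xyz": [0, 0, 0.2], "twist": [0, 0, 0], "jaw": 1}, {"xyz": [0, 0, 0.2], "twist": [0, 0, 0], "jaw": 0.3}, {"xyz": [0, 0, 0.2], "twist": [0, 0, 0], "jaw": 0.3}, {"xyz": [0, 0, 0.2], "twist": [0, 0, 0], "jaw": 0.3}, {"xyz": [0, 0, 0.2], "twist": [0, 0, 0], "jaw": 0.3}, {"xyz": [0, 0, 0.2], "twist": [0, 0, 0], "jaw": 0.3}, {"xyz": [0, 0, 0.2], "twist": [0, 0, 0], "jaw": 0.3}]}}

```text
time_s: 7.43
tool_pos: [0.5265, 0.0984, 0.2051]
tool_rot: [-180.0, 0.0, 97.3]
force: [-0.1, 0.1, 0.6]
grip_width: 0.0521
grasp_force: 0.0
```

>>> {"fn": "servo_tool", "kwargs": {"plan": [{"xyz": [0, 0, -2], "twist": [0, 0, 0], "jaw": 0.3}, {"xyz": [0, 0, -6], "twist": [0, 0, 0], "jaw": 0.3}, {"xyz": [0, 0, -10], "twist": [0, 0, 0], "jaw": 0.3}, {"xyz": [-3, 0, -14], "twist": [0, 0, 0], "jaw": 0.3}, {"xyz": [-7, 0, -17], "twist": [0, 0, 0], "jaw": 0.3}, {"xyz": [-10, 0, -19], "twist": [0, 0, 0], "jaw": 0.3}, {"xyz": [-10, 0, -19], "twist": [0, 0, 0], "jaw": 0.3}, {"xyz": [-10, 0, -19], "twist": [0, 0, 0], "jaw": 0.3}, {"xyz": [-10, 0, -19], "twist": [0, 0, 0], "jaw": 0.3}]}}

```text
time_s: 8.18
tool_pos: [0.5391, -0.0006, 0.3948]
tool_rot: [-180.0, -0.0, 97.3]
force: [-0.8, 0.6, -0.6]
grip_width: 0.0607
grasp_force: 0.0
```

```bash
python3 - <<'E'
from h import *
c=env.read_camera("wrist"); save("w4",c["img"],(130,0,430,260),2.3); np.savez("w4.npz",**c)
a=np.radians(88)
o=env.get_obs(); print(o["tool_pos"],o["tool_rot"],o["grip_width"])
goal([.5893,-.303,.30],88)
E
```

```text
[0.53876247 0.00062818 0.39412101] [-1.79907151e+02 -7.69123774e-02  9.74009262e+01] 0.06095610911809299
xyz [-30.77   1.12   9.37] twist [-0.1  -0.07  9.4 ]
```

View pics/w4.png

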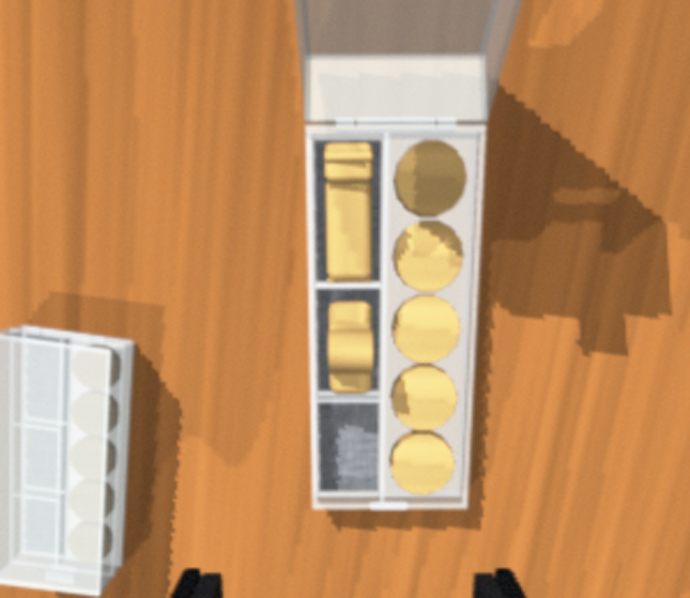

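Ox upright in the wide cell (crop 348,215), and the boxed meeple is untouched at (350,345). Next is the meeple.

>>> {"fn": "servo_tool", "kwargs": {"plan": [{"xyz": [-4, 0, 0], "twist": [0, 0, 3], "jaw": 0.2}, {"xyz": [-8, 0, 0], "twist": [0, 0, 10.4], "jaw": 0.2}, {"xyz": [-12, 0, 0], "twist": [0, 0, 10.4], "jaw": 0.2}, {"xyz": [-16, 0.5, 0], "twist": [0, 0, 10.4], "jaw": 0.2}, {"xyz": [-20, 1, 0.5], "twist": [0, 0, 10.4], "jaw": 0.2}, {"xyz": [-24, 1.1, 1], "twist": [0, 0, 10.4], "jaw": 0.2}, {"xyz": [-27.5, 1.1, 3], "twist": [0, 0, 10.4], "jaw": 0.2}, {"xyz": [-30, 1.1, 6], "twist": [0, 0, 10.4], "jaw": 0.2}, {"xyz": [-30.8, 1.1, 9.3], "twist": [0, 0, 10.4], "jaw": 0.2}, {"xyz": [-30.8, 1.1, 9.3], "twist": [0, 0, 10.4], "jaw": 0.2}]}}

```text
time_s: 9.07
tool_pos: [0.5868, -0.3052, 0.2925]
tool_rot: [-179.2, -0.4, 86.8]
force: [-2.3, 0.5, -1.3]
grip_width: 0.0695
grasp_force: 0.0
```

>>> {"fn": "servo_tool", "kwargs": {"plan": [{"xyz": [0, 0, 0], "twist": [0, 0, 0], "jaw": 0.2}, {"xyz": [0, 0, 0], "twist": [0, 0, 0], "jaw": 0.2}, {"xyz": [0, 0, 0], "twist": [0, 0, 0], "jaw": 0.2}]}}

```text
time_s: 9.32
tool_pos: [0.5909, -0.3023, 0.3046]
tool_rot: [179.8, 0.0, 87.1]
force: [0.3, -0.8, 0.7]
grip_width: 0.0698
grasp_force: 0.0
```

```bash
python3 - <<'E'
from h import *
o=env.get_obs(); print(o["tool_pos"],o["tool_rot"],o["grip_width"])
goal([.5893,-.303,.206],87)
E
```

```text
[ 0.5909422  -0.30227421  0.30463973] [1.79807460e+02 1.77729478e-02 8.71324370e+01] 0.06981231596690578
xyz [-0.08 -0.19  9.86] twist [0.19 0.02 0.13]
```

>>> {"fn": "servo_tool", "kwargs": {"plan": [{"xyz": [-0.1, -0.15, 3], "twist": [0, 0, 0], "jaw": 0.2}, {"xyz": [-0.1, -0.15, 6], "twist": [0, 0, 0], "jaw": 0.2}, {"xyz": [-0.1, -0.15, 8.5], "twist": [0, 0, 0], "jaw": 0.2}, {"xyz": [-0.1, -0.15, 9.5], "twist": [0, 0, 0], "jaw": 0.2}, {"xyz": [-0.1, -0.15, 9.5], "twist": [0, 0, 0], "jaw": 0.2}, {"xyz": [-0.1, -0.15, 9.5], "twist": [0, 0, 0], "jaw": 0.2}, {"xyz": [-0.1, -0.15, 9.5], "twist": [0, 0, 0], "jaw": 0.2}, {"xyz": [-0.1, -0.15, 9.5], "twist": [0, 0, 0], "jaw": 0.2}]}}

```text
time_s: 9.98
tool_pos: [0.589, -0.3059, 0.2098]
tool_rot: [179.8, 0.1, 86.9]
force: [0.5, -0.5, -0.9]
grip_width: 0.0697
grasp_force: 0.0
```

```bash
python3 - <<'E'
from h import *
o=env.get_obs(); print(o["tool_pos"],o["tool_rot"],o["grip_width"])
goal([.5893,-.303,.206],87)
c=env.read_camera("wrist"); save("w5",c["img"],(180,200,380,350),3)
E
```

```text
[ 0.58896067 -0.30592581  0.20984962] [1.79788072e+02 1.03797653e-01 8.69322992e+01] 0.06974206697824623
xyz [0.29 0.02 0.38] twist [ 0.21  0.1  -0.07]
```

View pics/w5.png

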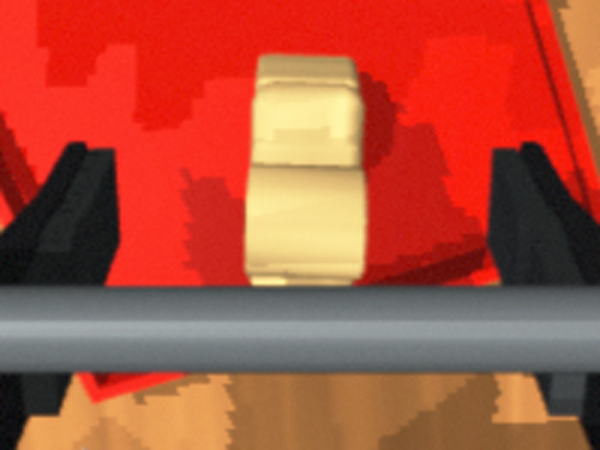

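The meeple is squarely between the fingers (head at crop (305,220), fingers at 115 and 495). I'll shift forward 3 mm, settle down and close.

>>> {"fn": "servo_tool", "kwargs": {"plan": [{"xyz": [0.25, 0, 0.1], "twist": [0, 0, 0], "jaw": 1}, {"xyz": [0.25, 0, 0.1], "twist": [0, 0, 0], "jaw": 1}, {"xyz": [0.25, 0, 0.1], "twist": [0, 0, 0], "jaw": 1}, {"xyz": [0.25, 0, 0.1], "twist": [0, 0, 0], "jaw": 1}, {"xyz": [0.25, 0, 0.1], "twist": [0, 0, 0], "jaw": 1}, {"xyz": [0.25, 0, 0.1], "twist": [0, 0, 0], "jaw": 1}], "newtons": 15}}

```text
time_s: 10.53
tool_pos: [0.588, -0.3034, 0.2062]
tool_rot: [-180.0, 0.0, 86.9]
force: [-0.1, -0.1, -1.0]
grip_width: 0.0373
grasp_force: 0.0
```

```bash
python3 - <<'E'
from h import *
o=env.get_obs(); print(o["tool_pos"],o["tool_rot"],o["grip_width"],o["grasp_force"])
E
```

```text
[ 0.5879637  -0.30337649  0.20618099] [-1.79991816e+02  2.93189761e-03  8.69131440e+01] 0.03729923883278735 0.0
```

>>> {"fn": "servo_tool", "kwargs": {"plan": [{"xyz": [0, 0, 0], "twist": [0, 0, 0], "jaw": 1}, {"xyz": [0, 0, 0], "twist": [0, 0, 0], "jaw": 1}, {"xyz": [0, 0, 0], "twist": [0, 0, 0], "jaw": 1}, {"xyz": [0, 0, 0], "twist": [0, 0, 0], "jaw": 1}, {"xyz": [0, 0, 0], "twist": [0, 0, 0], "jaw": 1}, {"xyz": [0, 0, 0], "twist": [0, 0, 0], "jaw": 1}]}}

```text
time_s: 11.03
tool_pos: [0.5879, -0.3033, 0.2062]
tool_rot: [-180.0, 0.0, 86.9]
force: [-0.3, -1.4, -0.6]
grip_width: 0.0197
grasp_force: 15.0
```

```bash
python3 - <<'E'
from h import *
o=env.get_obs(); print(o["tool_pos"],o["tool_rot"],o["grip_width"],o["grasp_force"])
goal([.5415,-.0125,.30],97.3)
E
```

```text
[ 0.58794497 -0.30332312  0.20615981] [-1.79989368e+02  2.28686389e-03  8.69160166e+01] 0.01970199089431456 14.999912045896053
xyz [28.79 -6.2  -9.38] twist [-1.000e-02  0.000e+00 -1.038e+01]
```

>>> {"fn": "servo_tool", "kwargs": {"plan": [{"xyz": [0, 0, -4], "twist": [0, 0, 0], "jaw": 1}, {"xyz": [2, 0, -7.5], "twist": [0, 0, -3], "jaw": 1}, {"xyz": [6, -1, -9.4], "twist": [0, 0, -10.4], "jaw": 1}, {"xyz": [10, -2, -9.4], "twist": [0, 0, -10.4], "jaw": 1}, {"xyz": [14, -3, -9.4], "twist": [0, 0, -10.4], "jaw": 1}, {"xyz": [18, -4, -9.4], "twist": [0, 0, -10.4], "jaw": 1}, {"xyz": [22, -5, -9.4], "twist": [0, 0, -10.4], "jaw": 1}, {"xyz": [26, -5.8, -9.4], "twist": [0, 0, -10.4], "jaw": 1}, {"xyz": [28.8, -6.2, -9.4], "twist": [0, 0, -10.4], "jaw": 1}, {"xyz": [28.8, -6.2, -9.4], "twist": [0, 0, -10.4], "jaw": 1}]}}

```text
time_s: 11.87
tool_pos: [0.5405, -0.0041, 0.301]
tool_rot: [179.9, -0.2, 97.9]
force: [0.2, 0.7, 0.2]
grip_width: 0.0199
grasp_force: 15.0
```

>>> {"fn": "servo_tool", "kwargs": {"plan": [{"xyz": [0, 0, 0], "twist": [0, 0, 0], "jaw": 1}, {"xyz": [0, 0, 0], "twist": [0, 0, 0], "jaw": 1}, {"xyz": [0, 0, 0], "twist": [0, 0, 0], "jaw": 1}, {"xyz": [0, 0, 2], "twist": [0, 0, 0], "jaw": 1}, {"xyz": [0, 0, 4], "twist": [0, 0, 0], "jaw": 1}, {"xyz": [0, 0, 4], "twist": [0, 0, 0], "jaw": 1}, {"xyz": [0, 0, 4], "twist": [0, 0, 0], "jaw": 1}, {"xyz": [0, 0, 4], "twist": [0, 0, 0], "jaw": 1}, {"xyz": [0, 0, 4], "twist": [0, 0, 0], "jaw": 1}]}}

```text
time_s: 12.62
tool_pos: [0.5422, -0.0128, 0.2614]
tool_rot: [179.9, 0.0, 97.3]
force: [-0.2, -0.1, 0.5]
grip_width: 0.0199
grasp_force: 15.0
```

```bash
python3 - <<'E'
from h import *
o=env.get_obs(); print(o["tool_pos"],o["tool_rot"],o["grip_width"],o["grasp_force"])
goal([.5414,-.012,.206],97.3)
E
```

```text
[ 0.5422244  -0.01281771  0.26140622] [1.79893447e+02 2.65361309e-02 9.72670950e+01] 0.019857470184384503 15.000111929839477
xyz [ 0.09 -0.08  5.54] twist [ 0.11  0.03 -0.03]
```

>>> {"fn": "servo_tool", "kwargs": {"plan": [{"xyz": [0.1, -0.1, 1.5], "twist": [0, 0, 0], "jaw": 1}, {"xyz": [0.1, -0.1, 3], "twist": [0, 0, 0], "jaw": 1}, {"xyz": [0.1, -0.1, 4.5], "twist": [0, 0, 0], "jaw": 1}, {"xyz": [0.1, -0.1, 5.2], "twist": [0, 0, 0], "jaw": 1}, {"xyz": [0.1, -0.1, 5.3], "twist": [0, 0, 0], "jaw": 1}, {"xyz": [0.1, -0.1, 5.3], "twist": [0, 0, 0], "jaw": 1}, {"xyz": [0.1, -0.1, 5.3], "twist": [0, 0, 0], "jaw": 1}, {"xyz": [0.1, -0.1, 5.3], "twist": [0, 0, 0], "jaw": 1}]}}

```text
time_s: 13.28
tool_pos: [0.541, -0.0115, 0.2083]
tool_rot: [179.9, 0.0, 97.3]
force: [0.1, -0.1, 0.3]
grip_width: 0.02
grasp_force: 15.0
```

```bash
python3 - <<'E'
from h import *
o=env.get_obs(); print(o["tool_pos"],o["tool_rot"],o["grip_width"],o["force"])
goal([.5414,-.012,.206],97.3)
E
```

```text
[ 0.54104903 -0.0114968   0.20831668] [1.79894953e+02 3.39150800e-02 9.73171126e+01] 0.02003768471053723 [ 0.13596417 -0.10471085  0.29525201]
xyz [-0.05  0.03  0.23] twist [0.11 0.03 0.02]
```

>>> {"fn": "servo_tool", "kwargs": {"plan": [{"xyz": [0, 0, 0.2], "twist": [0, 0, 0], "jaw": 1}, {"xyz": [0, 0, 0.2], "twist": [0, 0, 0], "jaw": 1}, {"xyz": [0, 0, 0.2], "twist": [0, 0, 0], "jaw": 1}, {"xyz": [0, 0, 0.2], "twist": [0, 0, 0], "jaw": 0.3}, {"xyz": [0, 0, 0.2], "twist": [0, 0, 0], "jaw": 0.3}, {"xyz": [0, 0, 0.2], "twist": [0, 0, 0], "jaw": 0.3}, {"xyz": [0, 0, 0.2], "twist": [0, 0, 0], "jaw": 0.3}, {"xyz": [0, 0, 0.2], "twist": [0, 0, 0], "jaw": 0.3}, {"xyz": [0, 0, 0.2], "twist": [0, 0, 0], "jaw": 0.3}]}}

```text
time_s: 14.03
tool_pos: [0.5404, -0.0115, 0.2052]
tool_rot: [-180.0, 0.0, 97.3]
force: [0.5, -0.8, -0.2]
grip_width: 0.052
grasp_force: 0.0
```

>>> {"fn": "servo_tool", "kwargs": {"plan": [{"xyz": [0, 0, -2], "twist": [0, 0, 0], "jaw": 0.3}, {"xyz": [0, 0, -6], "twist": [0, 0, 0], "jaw": 0.3}, {"xyz": [0, 0, -10], "twist": [0, 0, 0], "jaw": 1}, {"xyz": [0, 0, -14], "twist": [0, 0, 0], "jaw": 1}, {"xyz": [0, 0, -18], "twist": [0, 0, 0], "jaw": 1}, {"xyz": [0, 0, -19], "twist": [0, 0, 0], "jaw": 1}, {"xyz": [0, 0, -19], "twist": [0, 0, 0], "jaw": 1}, {"xyz": [0, 0, -19], "twist": [0, 0, 0], "jaw": 1}, {"xyz": [0, 0, -19], "twist": [0, 0, 0], "jaw": 1}]}}

```text
time_s: 14.78
tool_pos: [0.5399, -0.0117, 0.3935]
tool_rot: [-179.8, -0.0, 97.3]
force: [-1.2, -0.6, -0.3]
grip_width: 0.0221
grasp_force: 0.0
```

```bash
python3 - <<'E'
from h import *
c=env.read_camera("wrist"); np.savez("w6.npz",**c)
o=env.get_obs(); print(o["tool_pos"],o["tool_rot"],o["grip_width"])
# box-frame map of pieces: pale components whose cast lies over the cell row
y=np.radians(7.26); R=np.array([[np.cos(y),-np.sin(y)],[np.sin(y),np.cos(y)]]); m0=np.array([.5549,.049])
h=cv2.cvtColor(c["img"],cv2.COLOR_RGB2HSV)
poly=[np.r_[m0+R@np.array(p)/1000,.022] for p in([-38,87],[-4,87],[-4,-88],[-38,-88])]
px=[]
for P in poly:
    p=c["R"]@P+c["t"]; px.append((c["camera_matrix"]@(p/p[2]))[:2])
print(np.round(px)); k=np.zeros(h.shape[:2],np.uint8); cv2.fillPoly(k,[np.int32(px)],1)
p=((h[...,0]>9)&(h[...,0]<30)&(h[...,1]>80)&(h[...,2]>90)&(k>0)).astype(np.uint8)
n,l,s,ce=cv2.connectedComponentsWithStats(p)
for i in range(1,n):
    if s[i,4]>40:
        w=(cast(c,[s[i,:2],s[i,:2]+s[i,2:4],ce[i]],.04)[:,:2]-m0)@R; print(s[i],ce[i].round(),(w*1000).round(1).tolist())
E
```

```text
[ 0.53985982 -0.01174238  0.39311012] [-1.79801220e+02 -4.71335391e-02  9.73179229e+01] 0.018352846972032946
[[266.  45.]
 [301.  45.]
 [298. 213.]
 [269. 213.]]
[ 272   49   22   63 1297] [283.  80.] [[-32.0, 80.4], [-10.5, 23.5], [-21.5, 53.1]]
[274 120  20  41 774] [283. 140.] [[-30.5, 15.8], [-9.9, -25.4], [-21.0, -3.9]]
[273 170  20  39 711] [282. 189.] [[-32.0, -34.9], [-10.4, -77.9], [-22.1, -55.3]]
```

All three pieces stand in their cells by the numbers. The meeple is centred at about box (-21,-57), and the ox and boxed meeple match their cells. Next I'll go behind the lid with the fingers closed.

```bash
python3 - <<'E'
from h import *
d=np.array([-.127,.992]); H=np.array([.5436,.1372])
goal(np.r_[H+d*.155,.40],97.3)
for i,th in enumerate(np.linspace(90,0,10)):
    r=.128+.037*i/9; t=np.radians(th); print(th,"s",round(-r*np.cos(t)+.034*np.sin(t)+.0095,4),"TCPz",round(.204+r*np.sin(t)+.034*np.cos(t),4))
E
```

```text
xyz [30.23  2.27 -0.67] twist [-0.2  -0.05  0.02]
90.0 s 0.0435 TCPz 0.332
80.0 s 0.02 TCPz 0.34
70.0 s -0.0051 TCPz 0.3436
60.0 s -0.0312 TCPz 0.3425
50.0 s -0.0573 TCPz 0.3365
40.0 s -0.0824 TCPz 0.3255
30.0 s -0.1057 TCPz 0.3098
20.0 s -0.1262 TCPz 0.2896
10.0 s -0.143 TCPz 0.2654
0.0 s -0.1555 TCPz 0.238
```

>>> {"fn": "servo_tool", "kwargs": {"plan": [{"xyz": [3, 0.3, -2], "twist": [0, 0, 0], "jaw": 1}, {"xyz": [7, 0.6, -3], "twist": [0, 0, 0], "jaw": 1}, {"xyz": [11, 1, -3], "twist": [0, 0, 0], "jaw": 1}, {"xyz": [15, 1.4, -3], "twist": [0, 0, 0], "jaw": 1}, {"xyz": [19, 1.7, -3], "twist": [0, 0, 0], "jaw": 1}, {"xyz": [23, 2, -3], "twist": [0, 0, 0], "jaw": 1}, {"xyz": [27, 2.2, -3], "twist": [0, 0, 0], "jaw": 1}, {"xyz": [30.2, 2.3, -2], "twist": [0, 0, 0], "jaw": 1}, {"xyz": [30.2, 2.3, -0.7], "twist": [0, 0, 0], "jaw": 1}, {"xyz": [30.2, 2.3, -0.7], "twist": [0, 0, 0], "jaw": 1}]}}

```text
time_s: 15.67
tool_pos: [0.5228, 0.2928, 0.3978]
tool_rot: [-179.6, 0.0, 97.7]
force: [0.6, -0.9, 0.3]
grip_width: 0.0005
grasp_force: 0.0
```

>>> {"fn": "servo_tool", "kwargs": {"plan": [{"xyz": [0, 0, 0], "twist": [0, 0, 0], "jaw": 1}, {"xyz": [0, 0, 0], "twist": [0, 0, 0], "jaw": 1}, {"xyz": [0, 0, 0], "twist": [0, 0, 0], "jaw": 1}]}}

```text
time_s: 15.92
tool_pos: [0.5257, 0.2892, 0.4023]
tool_rot: [180.0, 0.0, 97.1]
force: [0.1, -0.3, 0.9]
grip_width: 0.0004
grasp_force: 0.0
```

```bash
cat >> h.py <<'E'
def sz():
    o=env.get_obs(); d=np.array([-.127,.992]); H=np.array([.5436,.1372]); q=o["tool_pos"][:2]-H
    print("s",(q@d).round(4),"across",(q@[.992,.127]).round(4),"z",o["tool_pos"][2].round(4),o["tool_rot"].round(1),"F",o["force"].round(1),"t",o["time_s"],o["grip_width"])
E
python3 -c "from h import *; sz()"
```

```text
s 0.1531 across 0.0016 z 0.4023 [180.    0.   97.1] F [ 0.1 -0.3  0.9] t 15.9167 0.00042907765016951977
```

>>> {"fn": "servo_tool", "kwargs": {"plan": [{"xyz": [0, 0, 3.5], "twist": [0, 0, 0], "jaw": 1}, {"xyz": [0, 0, 7], "twist": [0, 0, 0], "jaw": 1}, {"xyz": [0, 0, 7], "twist": [0, 0, 0], "jaw": 1}, {"xyz": [0, 0, 7], "twist": [0, 0, 0], "jaw": 1}, {"xyz": [-2, 0, 7], "twist": [0, 0, 0], "jaw": 1}, {"xyz": [-4, 0, 7], "twist": [0, 0, 0], "jaw": 1}, {"xyz": [-6, 0, 7], "twist": [0, 0, 0], "jaw": 1}, {"xyz": [-8, 0, 7], "twist": [0, 0, 0], "jaw": 1}, {"xyz": [-9.5, 0, 7], "twist": [0, 0, 0], "jaw": 1}, {"xyz": [-11, 0, 7], "twist": [0, 0, 0], "jaw": 1}]}}

```text
time_s: 16.75
tool_pos: [0.5399, 0.1814, 0.3359]
tool_rot: [179.7, -0.0, 97.3]
force: [-0.2, 1.3, 0.2]
grip_width: 0.0005
grasp_force: 0.6
```

```bash
python3 -c "from h import *; sz()"
```

```text
s 0.0443 across 0.002 z 0.3359 [179.7  -0.   97.3] F [-0.2  1.3  0.2] t 16.75 0.00046709457950910654
```

>>> {"fn": "servo_tool", "kwargs": {"plan": [{"xyz": [-1.2, 0, -0.4], "twist": [0, 0, 0], "jaw": 1}, {"xyz": [-2.4, 0, -0.8], "twist": [0, 0, 0], "jaw": 1}, {"xyz": [-4.9, 0, -1.2], "twist": [0, 0, 0], "jaw": 1}, {"xyz": [-7.5, 0, -1], "twist": [0, 0, 0], "jaw": 1}, {"xyz": [-10.1, 0, -0.4], "twist": [0, 0, 0], "jaw": 1}, {"xyz": [-12.6, 0, 0.7], "twist": [0, 0, 0], "jaw": 1}, {"xyz": [-14.9, 0, 2.2], "twist": [0, 0, 0], "jaw": 1}, {"xyz": [-17, 0, 4.2], "twist": [0, 0, 0], "jaw": 1}, {"xyz": [-17, 0, 4.2], "twist": [0, 0, 0], "jaw": 1}, {"xyz": [-17, 0, 4.2], "twist": [0, 0, 0], "jaw": 1}]}}

```text
time_s: 17.58
tool_pos: [0.5611, 0.0116, 0.2917]
tool_rot: [179.9, 0.0, 97.1]
force: [0.2, 0.6, -0.1]
grip_width: 0.0004
grasp_force: 0.0
```

```bash
python3 - <<'E'
from h import *
sz()
c=env.read_camera("side"); s=env.read_camera("top"); save("lid",np.hstack([c["img"][110:300,150:350],s["img"][120:310,150:350]]),None,2)
E
```

```text
s -0.1268 across 0.0015 z 0.2917 [179.9   0.   97.1] F [ 0.2  0.6 -0.1] t 17.5833 0.00039604131468537777
```

View pics/lid.png

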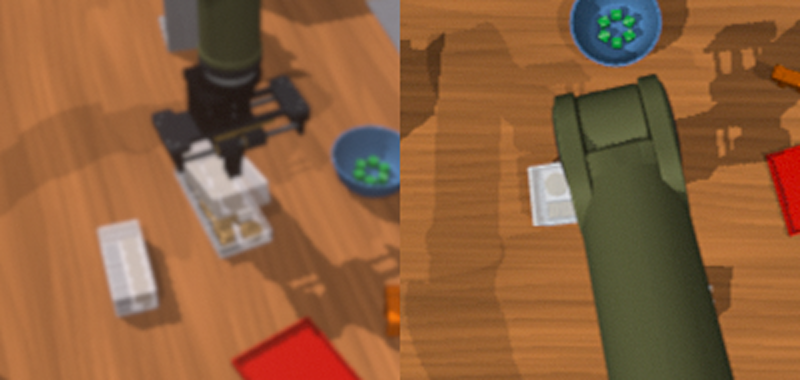

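The lid is tipped over and nearly down under the fingertips (left half, (225,170)). I'll keep following it down.

>>> {"fn": "servo_tool", "kwargs": {"plan": [{"xyz": [-0.9, 0, 1.2], "twist": [0, 0, 0], "jaw": 1}, {"xyz": [-1.7, 0, 2.4], "twist": [0, 0, 0], "jaw": 1}, {"xyz": [-2.3, 0, 3.5], "twist": [0, 0, 0], "jaw": 1}, {"xyz": [-2.7, 0, 4.3], "twist": [0, 0, 0], "jaw": 1}, {"xyz": [-2.8, 0, 4.8], "twist": [0, 0, 0], "jaw": 1}, {"xyz": [-2.8, 0, 5], "twist": [0, 0, 0], "jaw": 1}, {"xyz": [-2.8, 0, 5], "twist": [0, 0, 0], "jaw": 1}, {"xyz": [-2.8, 0, 5], "twist": [0, 0, 0], "jaw": 1}]}}

```text
time_s: 18.35
tool_pos: [0.5639, -0.0144, 0.2398]
tool_rot: [-180.0, -0.0, 97.3]
force: [-1.1, 0.2, -0.4]
grip_width: 0.0001
grasp_force: 0.0
```

```bash
python3 -c "from h import *; sz()"
```

```text
s -0.1529 across 0.0009 z 0.2398 [-180.    -0.    97.3] F [-1.1  0.2 -0.4] t 18.35 0.00010173408519671597
```

>>> {"fn": "servo_tool", "kwargs": {"plan": [{"xyz": [0, 0, 0.1], "twist": [0, 0, 0], "jaw": 1}, {"xyz": [0, 0, 0.2], "twist": [0, 0, 0], "jaw": 1}, {"xyz": [0, 0, 0.3], "twist": [0, 0, 0], "jaw": 1}, {"xyz": [0, 0, 0.3], "twist": [0, 0, 0], "jaw": 1}, {"xyz": [0, 0, 0.3], "twist": [0, 0, 0], "jaw": 1}]}}

```text
time_s: 18.77
tool_pos: [0.5642, -0.0141, 0.2384]
tool_rot: [180.0, 0.0, 97.3]
force: [-2.6, 0.1, 7.5]
grip_width: 0.0002
grasp_force: 3.7
```

```bash
python3 -c "from h import *; sz()"
```

```text
s -0.1527 across 0.0012 z 0.2384 [180.    0.   97.3] F [-2.6  0.1  7.5] t 18.7667 0.00022398223510803405
```

Contact at a tip height of 56.4 mm with 7.5 N, which matches the shut height. I'll press a little more to be sure, then lift away.

>>> {"fn": "servo_tool", "kwargs": {"plan": [{"xyz": [0, 0, 0.2], "twist": [0, 0, 0], "jaw": 1}, {"xyz": [0, 0, 0.4], "twist": [0, 0, 0], "jaw": 1}, {"xyz": [0, 0, 0.4], "twist": [0, 0, 0], "jaw": 1}, {"xyz": [0, 0, 0.4], "twist": [0, 0, 0], "jaw": 1}]}}

```text
time_s: 19.1
tool_pos: [0.5645, -0.0138, 0.2377]
tool_rot: [180.0, 0.1, 97.3]
force: [-11.1, -0.4, 28.6]
grip_width: 0.0004
grasp_force: 14.4
```

>>> {"fn": "servo_tool", "kwargs": {"plan": [{"xyz": [0, 0, -2], "twist": [0, 0, 0], "jaw": 1}, {"xyz": [0, 0, -6], "twist": [0, 0, 0], "jaw": 1}, {"xyz": [0, 0, -10], "twist": [0, 0, 0], "jaw": 1}, {"xyz": [-4, 0, -14], "twist": [0, 0, 0], "jaw": 1}, {"xyz": [-8, 0, -16], "twist": [0, 0, 0], "jaw": 1}, {"xyz": [-8, 0, -16], "twist": [0, 0, 0], "jaw": 1}, {"xyz": [-8, 0, -16], "twist": [0, 0, 0], "jaw": 1}, {"xyz": [-8, 0, -16], "twist": [0, 0, 0], "jaw": 1}]}}

```text
time_s: 19.77
tool_pos: [0.5743, -0.0948, 0.3936]
tool_rot: [179.9, 0.0, 97.2]
force: [-0.5, 0.5, -0.1]
grip_width: 0.0004
grasp_force: 0.0
```

```bash
python3 - <<'E'
from h import *
sz()
c=env.read_camera("side"); np.savez("s9.npz",**c)
# where the lid's free corners should show for th=0 / .04 rad: bright-edge profile down the column, catch-end
y=np.radians(7.26); R=np.array([[np.cos(y),-np.sin(y)],[np.sin(y),np.cos(y)]]); m0=np.array([.5549,.049])
w=env.read_camera("wrist"); np.savez("w9.npz",**w)
h=cv2.cvtColor(w["img"],cv2.COLOR_RGB2HSV)
k=((h[...,0]>9)&(h[...,0]<30)&(h[...,1]>70)&(h[...,2]>90)).astype(np.uint8)
for n,p in dict(wide=[-21,54],mid=[-21,-6],end=[-21,-60]).items():
    P=np.r_[m0+R@np.array(p)/1000,.04]; q=w["R"]@P+w["t"]; q=(w["camera_matrix"]@(q/q[2]))[:2]; print(n,q.round(), w["img"][int(q[1])%420,int(q[0])%560])
for th in(0,.04,.3):
  for x in(-39.5,39.5):
    P=np.r_[m0+R@np.array([x,89-178*np.cos(th)-34*np.sin(th)*-1*-1])/1000,.022+.178*np.sin(th)+.034*np.cos(th)]; q=w["R"]@P+w["t"]; print(th,x,(w["camera_matrix"]@(q/q[2]))[:2].round(1))
save("w9",w["img"],(130,0,430,260),2.3)
E
```

```text
s -0.2341 across 0.0009 z 0.3936 [179.9   0.   97.2] F [-0.5  0.5 -0.1] t 19.7667 0.00038121285439375287
wide [256. -24.] [36 39 42]
mid [258.  50.] [231 229 222]
end [259. 110.] [231 229 221]
0 -39.5 [239.6 141.6]
0 39.5 [320.6 141.5]
0.04 -39.5 [238.7 143.6]
0.04 39.5 [321.4 143.5]
0.3 -39.5 [232.  150.1]
0.3 39.5 [327.9 150. ]
```

```bash
python3 - <<'E'
from h import *
w=dict(np.load("w9.npz")); h=cv2.cvtColor(w["img"],cv2.COLOR_RGB2HSV)
print("saturation by row 132..160:",h[132:160,250:270,1].mean(1).round().astype(int).tolist())
print("row 130 sat by col 228..250:",h[128:132,228:250,1].mean(0).round().astype(int).tolist())
print("row 130 sat by col 310..334:",h[128:132,310:334,1].mean(0).round().astype(int).tolist())
E
```

```text
saturation by row 132..160: [5, 3, 2, 2, 2, 2, 1, 2, 32, 116, 157, 156, 157, 156, 159, 163, 164, 164, 164, 164, 163, 164, 164, 163, 164, 164, 164, 164]
row 130 sat by col 228..250: [164, 166, 165, 165, 165, 164, 164, 164, 165, 162, 107, 14, 2, 2, 3, 0, 2, 1, 2, 3, 4, 6]
row 130 sat by col 310..334: [0, 0, 1, 2, 2, 3, 2, 1, 0, 1, 28, 92, 154, 162, 162, 166, 165, 165, 163, 164, 164, 164, 164, 162]
```

The lid's front edge shows at row 141; 141.6 is predicted for shut and 143.6 for resting on the catch. It also held 28 N at the shut height, so I'm handing in.

```bash
python3 -c "
from cell import env
print(env.sign_off())"
```

```text
the job is handed in; nothing more can be done
None
```

I put the ox in the wide cell and the meeple in the end cell, pressed the lid shut at the catch, left the tower, bowl and bookend alone, and handed the job in at about 20 s; `sign_off` gave no verdict.

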